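Bring the movement round in the parts carousel and set it on the bench block

TASK

Turn the parts carousel the shorter way round until the watch movement in its round two-jawed holder stands centred in the opening of the clear cover, and let the carousel come to rest there. Then lift the holder out and set it down gently, not dropped, upright in the middle of the eight-sided wooden bench block. Leave the other three things in their nests and do not shift the tool stand.

Things in the scene. Friction and masses are not known exactly. Their poses are not given: they have to be found in the camera images.
- base: Fixed base: grey plate 320 x 320 x 8 mm on the bench; a clear square cover 320 x 320 mm stands over it on four corner posts (underside 78, top 82, post caps 86 mm above the bench). Origin: centre of the underside, on the turning axis; z up. The cover's one notch is in its -x edge: y -75 to +75 mm, from x = -45 mm out to the edge at -160 mm, roughly towards the robot (yaw up to 0.45 rad).
- opening (a point): Centre of the opening: the point (-115, 0, 20) mm in the base's frame, where the centre of a nest, at deck height, lies when that nest is centred in the opening. Axes as the base's.
- carousel: Round wooden deck under the cover, 306 mm across, top 20 mm above the bench. Turns endlessly both ways about its own z, stays where left (friction 0.07 N m). Origin on the axis, 10 mm above the bench. Five nests, 72 degrees apart, centres 115 mm out, each a lip 4 mm high, 65 mm inside, 71 mm outside diameter; the one at its own -x starts empty. Things stand loose in the nests and ride along.
- knob_grip (a point): Point on the axis in the carousel's knob, 109 mm above the bench, turning with the carousel. The knob is a black upright bar above the cover, 64 mm long (x), 16 mm thick (y), 89 to 127 mm above the bench, on a disc 68 mm across with its top at 89 mm. Pinch it from above across its y and turn; the deck turns equally.
- holder: The movement in its holder, the thing to fetch: a steel drum 60 mm in diameter and 34 mm high, on top a brass movement 36 mm across between two upright dark steel jaws (up to 44 mm high in all, jaws within the drum's outline). About 0.22 kg. Origin: centre of its underside (20 mm above the bench in the nest). Grip the drum across its diameter, above the nest's 4 mm lip.
- block: Fixed eight-sided dark wooden bench block, 124 mm across flats, 16 mm high, flat top. Origin: centre of its underside. Left or right of the carousel.
- loupe: Black stepped-cone loupe, 60 mm across its foot, 36 mm at its top, 46 mm high; stays in its nest. Origin: centre of its underside.
- cup: Steel lidded cup, 60 mm across, 46 mm high with a small knob on top; stays in its nest. Origin: centre of its underside.
- bezel: Plain open steel ring, 60 mm across, 44 mm hole, 20 mm high; stays in its nest. Origin: centre of its underside.
- stand: Round tool stand, 90 mm across the foot, with six upright screwdrivers, 118 mm high, 0.6 kg, loose on the bench on the side away from the block. Origin: centre of its underside.
Things that resemble listed ones, but are neither listed nor needed, are in the scene too. Of the things that look like the block, take the one that is farthest to the robot's right at the start.

How it is judged:
On the way:
1. the holder, still in its nest, stands centred in the opening (within 12 mm) and the carousel is at rest (z of holder in the frame of base below 0.027 m and horizontal distance between holder and opening below 0.012 m and angular speed of carousel below 0.05 rad/s), for 0.3 s.
At the end, for the whole second after the job is handed in: The holder stands upright (within 0.08 rad) and at rest on the bench block, its centre within 20 mm of the block's centre; the carousel is at rest, loupe, cup and ring are upright in their nests, and the tool stand has not moved by 20 mm or more (horizontal distance between holder and block below 0.02 m and z of holder in the frame of block between 0.013 and 0.019 m and angle between holder's own z axis and vertical below 0.08 rad and linear speed of holder below 0.02 m/s and angular speed of carousel below 0.05 rad/s and not (z of loupe in the frame of base above 0.035 m or angle between loupe's own z axis and vertical above 0.3 rad or horizontal distance between loupe and carousel above 0.128 m or horizontal distance between loupe and carousel below 0.102 m) and not (z of cup in the frame of base above 0.035 m or angle between cup's own z axis and vertical above 0.3 rad or horizontal distance between cup and carousel above 0.128 m or horizontal distance between cup and carousel below 0.102 m) and not (z of bezel in the frame of base above 0.035 m or angle between bezel's own z axis and vertical above 0.3 rad or horizontal distance between bezel and carousel above 0.128 m or horizontal distance between bezel and carousel below 0.102 m) and distance of stand from where it was at the start of the episode below 0.02 m); the robot touches nothing.
It fails at once if the carousel is turned the longer way: the holder, in the carousel, passes the point opposite the opening (z of holder in the frame of base below 0.04 m and x of holder in the frame of base above 0.06 m and y of holder in the frame of base between -0.014 and 0.014 m).
It fails at once if the holder is let go in the air, more than 12 mm above the block's top and out of its nest (contact force between holder and the fingers below 0.02 N and contact force between holder and anything else below 0.02 N and height (world z) of holder above 0.028 m).
It fails at once if the loupe, the cup or the ring leaves its nest or is tipped ((z of loupe in the frame of base above 0.035 m or angle between loupe's own z axis and vertical above 0.3 rad or horizontal distance between loupe and carousel above 0.128 m or horizontal distance between loupe and carousel below 0.102 m) or (z of cup in the frame of base above 0.035 m or angle between cup's own z axis and vertical above 0.3 rad or horizontal distance between cup and carousel above 0.128 m or horizontal distance between cup and carousel below 0.102 m) or (z of bezel in the frame of base above 0.035 m or angle between bezel's own z axis and vertical above 0.3 rad or horizontal distance between bezel and carousel above 0.128 m or horizontal distance between bezel and carousel below 0.102 m)).
It fails at once if the tool stand is shifted by 20 mm or tipped (distance of stand from where it was at the start of the episode above 0.02 m or angle between stand's own z axis and vertical above 0.2 rad).
It also fails if it takes over 72 s, if anything falls off the work surface, if the arm or the gripper's body presses on something with over 40 N, if the wrist force passes 120 N, or if a joint passes its speed limit or range.

ROBOT

A 6-joint arm with a two-finger parallel gripper is mounted at the origin on the work surface. World frame = base frame: x ahead of the robot, y to its left, z up, the work surface at z = 0. Lengths are in m, angles in rad, forces in N, time in s.
With the tool pointing down it reaches from about 0.25 to 0.775 m from the base axis. Payload 4 kg.
Tool frame: the origin (TCP) lies on the centre line of the jaws, within the pads' length; the fingertips stand 8 mm ahead of it and the grasp point (between the pads) lies 11 mm behind it; z points along the fingers, y is the direction in which the jaws open and shut (so a half turn about z gives the same grasp; the last joint's range is limited). The gripper opens to 94 mm and grips with 3 to 60 N. Pads are 16 mm wide; open, the fingers measure 119 mm over their backs; the gripper's body (75 mm by 177 mm) begins 78 mm behind the grasp point.
Start: joints at [-1.448, 0.087, 1.371, -0, 1.684, -0.103], TCP at [0.123, -0.536, 0.214] pointing down, gripper open.
Joint ranges: [-3.1, 3.1], [-0.76, 2.03], [0.27, 2.55], [-1.08, 4.22], [0.17, 2.65], [-2.57, 2.57]. Speed limits (rad/s): [2.79, 2.79, 3.14, 3.14, 3.14, 3.14].

INTERFACE

Orientations are given as [roll, pitch, yaw] about the fixed x, y, z axes, in that order (R = Rz(yaw) Ry(pitch) Rx(roll)).
In Python, from bench import robot gives the robot as it stands.
- The arm moves only by the shell command python3 -m crank 'ROWS' [OPENING]. ROWS is JSON, a list of rows, each a list of 4 numbers: the shift along the tool's x, y, z scaled (see below), then the turn about the tool's z scaled (see below). A call has exactly 10 rows; each row shifts and turns the commanded pose from where the row before left it, along the tool's axes as they then stand; what a row does not reach is not made up. The controller multiplies each number of a shift by 0.2 m and each number of a turn by pi/2 rad. A row lasts 1/8 s, in which the tool goes at most 62.5 mm and 10.7 degrees, less where a joint would pass 70% of its speed; a pose out of reach is approached as far as the arm can. A call with a number of a shift or a turn outside -1 to 1 is refused whole. A call with a gripper value outside its range is refused whole. OPENING is the gripper command: -1 is fully open, 1 is shut, values between are in proportion, set as the call begins (- or left out, the last holds). The fingers move at their own pace and stop on an object; the grip force is fixed at half the most. Time passes only in rows, so rows that do not move let the fingers close, or fill a call up. It gives the time, the measured TCP pose, the force and the opening at its end, in the units of the state.
- robot.get_obs(): the state, without advancing time (a new reading comes with each control period).
- robot.snapshot(name): name is "side" or "top" or "wrist"; returns (picture, depth): 420x560x3 uint8, red, green, blue; 420x560 float32, m along the optical axis (not along the pixel's ray), 0 where there is no reading.
- robot.camera_params(name): a dict with "fx", "fy", "cx", "cy" (pixels), "world_from_camera" (4x4, takes a point from camera to world coordinates). Camera axes: x right, y down, z forward; pixel columns grow to the right and rows downward; lengths in m; the calibration is good to about 2 mm. A picture is of the moment at which its call begins: read the wrist's pose just before it. camera_params takes no time and is no camera call; for the wrist camera it gives the pose at the moment of the call.
- robot.close_job(): hands the job in, once; it reports no verdict.
The state is a dict: "time": time; "joint_positions": joint angles; "qvel": joint speeds; "joint_torque": joint torques, N m; "tool_pos": TCP position; "ee_rot": TCP orientation; "wrist_force": force on the tool from outside, world axes, zero at the start; "wrist_torque": the same for the moment, N m; "width": finger opening in m.
Only numpy, scipy, OpenCV 4.12 (cv2) and the standard library are available. Lean on these libraries where they do the work, as an engineer would, in place of code of your own. Each camera call takes 0.05 s, during which the arm holds its last target.

## Working session

There is one attempt and no reset: what is moved stays moved. The work goes in short steps, Python scripts to look and compute and a shell command to move; the robot and the scene stay as the last step left them, time stands still between calls to the robot, and variables do not carry over. Pictures are saved under pics/ and viewed, and the job is handed in when it is done.

```bash
ls; mkdir -p pics; cat > h.py <<'E'
import numpy as np, cv2
from bench import robot
def shot(n,f):
    P=robot.camera_params(n); im,d=robot.snapshot(n)
    cv2.imwrite('pics/'+f+'.png',im[:,:,::-1]); np.savez('pics/'+f+'.npz',im=im,d=d,**{k:np.array(v) for k,v in P.items()})
    return im,d,P
def load(f):
    z=np.load('pics/'+f+'.npz'); return z
def world(z):
    d=z['d']; v,u=np.mgrid[:d.shape[0],:d.shape[1]]
    p=np.stack([(u-z['cx'])/z['fx']*d,(v-z['cy'])/z['fy']*d,d],-1)
    T=z['world_from_camera']; return p@T[:3,:3].T+T[:3,3]
E
python3 - <<'E'
from h import *
o=robot.get_obs();print(o)
shot('top','top0');shot('side','side0')
print(robot.camera_params('top'))
E
```

```text
pics
{'time': 0.0, 'joint_positions': array([-1.44810950e+00,  8.79545668e-02,  1.37222060e+00,  1.03541767e-05,
        1.68361370e+00, -1.03086754e-01]), 'qvel': array([ 0.00022088,  0.00012979,  0.0005514 ,  0.00107033, -0.00026259,
        0.00086314]), 'joint_torque': array([-4.17689935e-04, -3.40176451e+01, -3.02432227e+01,  7.18298508e-02,
        3.29120317e-02, -1.85511258e-04]), 'tool_pos': array([ 0.12306447, -0.53551484,  0.21232148]), 'ee_rot': array([-3.13940916e+00, -2.36235558e-04,  2.25774476e-01]), 'wrist_force': array([ 0.3737441 , -0.04156634,  0.38285095]), 'wrist_torque': array([ 0.0058281 , -0.01118689,  0.01486822]), 'width': 0.09388153655650205}
{'fx': 413.26869483853983, 'fy': 413.26869483853983, 'cx': 276.0794028768957, 'cy': 205.84403498492722, 'world_from_camera': array([[-0.02538026, -0.99753535,  0.06541458,  0.49338751],
       [-0.99950961,  0.02412107, -0.01996792,  0.15109019],
       [ 0.01834083, -0.06588929, -0.99765837,  1.46250314],
       [ 0.        ,  0.        ,  0.        ,  1.        ]])}
```

View pics/top0.png

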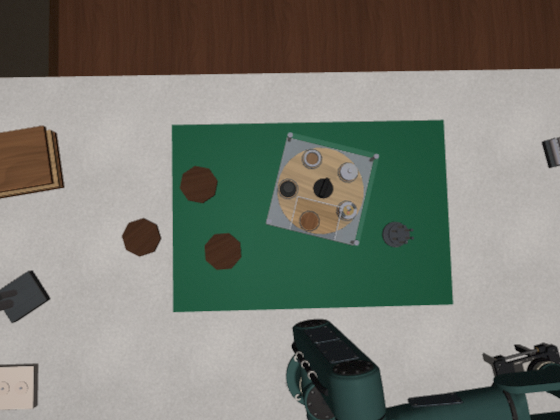

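View pics/side0.png

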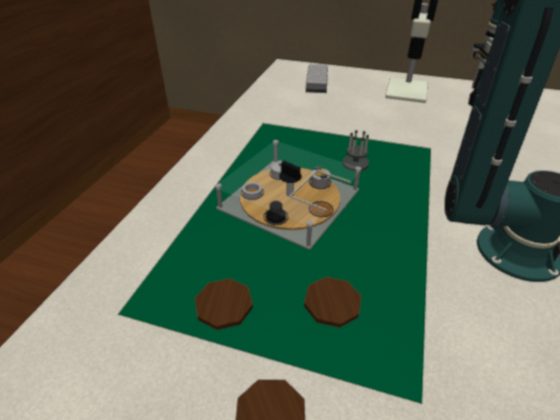

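```bash
python3 - <<'E'
from h import *
z=load('top0');im=z['im'][125:250,255:395,::-1];cv2.imwrite('pics/z1.png',cv2.resize(im,(784,700)[:2],interpolation=cv2.INTER_CUBIC)[:600])
cv2.imwrite('pics/z1.png',cv2.resize(im,(672,600),interpolation=cv2.INTER_CUBIC))
W=world(z)
def pr(u,v): print(u,v,z['d'][v,u],W[v,u].round(3))
for p in [(223,251),(199,184),(141,237),(323,188),(347,210),(348,172),(312,158),(289,188),(309,220),(290,135),(375,156),(357,242),(397,234)]: pr(*p)
# block centroid by height & colour
im=z['im'].astype(int); 
for c,(u,v) in {'A':(223,251),'B':(199,184),'C':(141,237)}.items():
    s=np.s_[v-30:v+30,u-30:u+30]; w=W[s].reshape(-1,3); r=im[s].reshape(-1,3)
    m=(abs(w[:,2]-.016)<.006)&(r[:,0]-r[:,1]>8)&(r[:,1]<80)
    q=w[m]; print(c,m.sum(),np.median(q[:,2]),(q.min(0)+q.max(0))/2,q.max(0)-q.min(0),q.mean(0))
E
```

```text
223 251 1.4355072 [0.436 0.31  0.017]
199 184 1.448124 [0.671 0.39  0.018]
141 237 1.4346775 [0.491 0.594 0.015]
323 188 1.3391792 [ 0.635 -0.029  0.133]
347 210 1.3861759 [ 0.564 -0.114  0.083]
348 172 1.3928481 [ 0.692 -0.122  0.085]
312 158 1.3954997 [ 0.743 -0.002  0.083]
289 188 1.3848157 [0.643 0.079 0.086]
309 220 1.4492816 [0.536 0.008 0.015]
290 135 1.3967191 [0.822 0.07  0.086]
375 156 1.3883238 [ 0.743 -0.213  0.095]
357 242 1.375952 [ 0.456 -0.143  0.087]
397 234 1.4109253 [ 0.479 -0.287  0.056]
A 927 0.016508289854618052 [0.43554488 0.31264969 0.01601261] [0.11827341 0.1216393  0.01195111] [0.43554693 0.31312859 0.01649249]
B 892 0.017079577488423148 [0.67019093 0.3932827  0.01625827] [0.12439794 0.12552244 0.01145364] [0.67102108 0.39308408 0.01706065]
C 982 0.016607181955909822 [0.49150202 0.59209154 0.01600679] [0.12459733 0.12854187 0.01181086] [0.49145038 0.5927885  0.0164163 ]
```

View pics/z1.png

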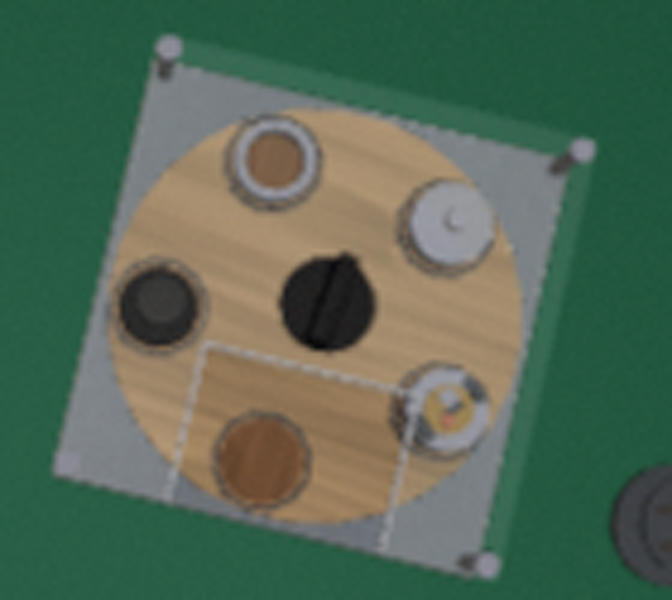

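```bash
cat >> h.py <<'E'
def ray(z,u,v,h):
    T=z['world_from_camera']; r=T[:3,:3]@np.array([(u-z['cx'])/z['fx'],(v-z['cy'])/z['fy'],1.]); o=T[:3,3]
    return (o+r*(h-o[2])/r[2])
E
python3 - <<'E'
from h import *
z=load('top0')
f=lambda p,h: ray(z,p[0]/4.8+255-.4,p[1]/4.8+125-.4,h)[:2]
c=np.array([f(p,.086) for p in [(168,47),(582,150),(487,565),(68,465)]]);print(c,c.mean(0),np.diff(c,axis=0))
k=c.mean(0)
for n,p,h in [('knobdisc',(327,304),.089),('deck',(316,316),.02),('holder',(447,410),.054),('empty',(261,460),.024),('cup',(453,222),.06),('bez',(274,160),.04),('loupe',(158,302),.06),('notchL',(204,344),.082),('notchR',(412,390),.082),('barA',(345,255),.127),('barB',(315,345),.127)]:
    q=f(p,h);d=q-k;print(n,q.round(4),np.hypot(*d).round(4),np.degrees(np.arctan2(d[1],d[0])).round(2))
E
```

```text
[[ 0.82443793  0.07171401]
 [ 0.74481097 -0.21800282]
 [ 0.455512   -0.13974944]
 [ 0.53209584  0.1492061 ]] [ 0.63921418 -0.03420804] [[-0.07962697 -0.28971683]
 [-0.28929897  0.07825338]
 [ 0.07658384  0.28895555]]
knobdisc [ 0.6397 -0.0341] 0.0005 14.78
deck [ 0.6385 -0.035 ] 0.0011 -133.26
holder [ 0.5655 -0.1221] 0.1147 -130.0
empty [0.534  0.0089] 0.1137 157.71
cup [ 0.6996 -0.1302] 0.1134 -57.81
bez [ 0.7508 -0.0056] 0.1152 14.38
loupe [0.6471 0.0824] 0.1169 86.14
notchL [0.6144 0.0521] 0.0898 106.04
notchR [ 0.5787 -0.0926] 0.0841 -136.04
barA [ 0.6688 -0.0423] 0.0307 -15.27
barB [ 0.608  -0.0199] 0.0343 155.36
```

```bash
cat >> h.py <<'E'
def delta(x,y,z=None,yaw=None):
    from scipy.spatial.transform import Rotation as R
    o=robot.get_obs(); Rm=R.from_euler('xyz',o['ee_rot']).as_matrix(); p=o['tool_pos']
    t=np.array([x,y,p[2] if z is None else z])
    d=Rm.T@(t-p)/.2
    print('t',o['time'],'pos',p.round(4),'rot',o['ee_rot'].round(4),'j',o['joint_positions'].round(2),'F',o['wrist_force'].round(1),'w',o['width'].round(4))
    print('units shift',d.round(4), 'turn', None if yaw is None else round(-(yaw-o['ee_rot'][2])/(np.pi/2),4))
E
python3 -m crank '[[0.205,-0.124,0,0],[0.205,-0.124,0,0],[0.205,-0.124,0,0],[0.205,-0.124,0,0],[0.205,-0.124,0,0],[0.205,-0.124,0,0],[0.205,-0.124,0,0],[0.205,-0.124,0,0],[0.205,-0.124,0,0],[0.205,-0.124,0,0]]' -1
python3 -c "
from h import *
delta(.6392,-.0342,None,np.radians(157.8))"
```

```text
time: 1.35
tool_pos: [0.4679, -0.2012, 0.213]
ee_rot: [-3.141, 0.001, 0.226]
wrist_force: [0.9, -0.1, -0.7]
width: 0.0939Traceback (most recent call last):
  File "<string>", line 3, in <module>
    delta(.6392,-.0342,None,np.radians(157.8))
    ~~~~~^^^^^^^^^^^^^^^^^^^^^^^^^^^^^^^^^^^^^
  File "h.py", line 21, in delta
    print('t',o['time'],'pos',p.round(4),'rot',o['ee_rot'].round(4),'j',o['joint_positions'].round(2),'F',o['wrist_force'].round(1),'w',o['width'].round(4))
                                                                                                                                        ^^^^^^^^^^^^^^^^
AttributeError: 'float' object has no attribute 'round'
```

```bash
sed -i "s/o\['width'\].round(4)/round(o['width'],4)/" h.py
python3 -c "
from h import *
shot('wrist','w0')
delta(.6392,-.0342,None,np.radians(157.8))"
```

```text
t 1.4 pos [ 0.4713 -0.1969  0.2126] rot [-3.1376 -0.0034  0.2312] j [-0.51 -0.    1.46  0.01  1.68  0.83] F [ 1.3  2.3 -0.4] w 0.0937
units shift [ 1.0037 -0.5996  0.0058] turn -1.6061
```

View pics/w0.png

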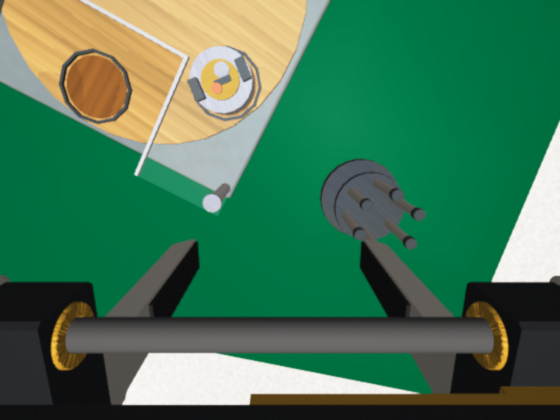

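```bash
python3 -m crank '[[0.2,-0.12,0,0],[0.2,-0.12,0,0],[0.2,-0.12,0,0],[0.2,-0.12,0,0],[0.2,-0.12,0,0],[0,0,0,-0.115],[0,0,0,-0.115],[0,0,0,-0.115],[0,0,0,-0.115],[0,0,0,-0.115]]' && python3 -m crank '[[0,0,0,-0.115],[0,0,0,-0.115],[0,0,0,-0.115],[0,0,0,-0.115],[0,0,0,-0.115],[0,0,0,-0.115],[0,0,0,-0.115],[0,0,0,-0.115],[0,0,0,-0.115],[0,0,0,0]]'
python3 -c "
from h import *
shot('wrist','w1');shot('top','top1')
delta(.6392,-.0342,.102,np.radians(157.8))"
```

```text
time: 2.65
tool_pos: [0.6349, -0.041, 0.2126]
ee_rot: [-3.14, 0.001, 1.135]
wrist_force: [0.5, -0.0, -0.6]
width: 0.0937
time: 3.9
tool_pos: [0.6349, -0.041, 0.2128]
ee_rot: [-3.141, -0.001, 2.753]
wrist_force: [-0.1, -0.3, -0.2]
width: 0.0935
t 4.0 pos [ 0.6351 -0.041   0.213 ] rot [-3.1413e+00 -8.0000e-04  2.7519e+00] j [-0.15  0.28  1.14 -0.    1.72 -1.33] F [-0.4  0.   0.7] w 0.0942
units shift [-0.0067  0.0392  0.555 ] turn -0.0014
```

View pics/w1.png

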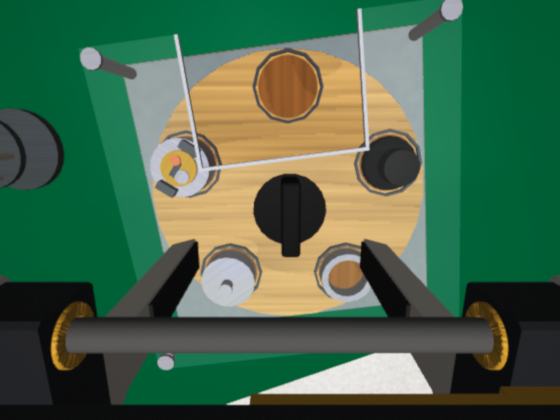

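```bash
python3 - <<'E'
from h import *
z=load('w1')
f=lambda p,h: ray(z,*p,h)[:2]
k=f((289.5,209),.089)
for n,p,h in [('K',(289.5,209),.089),('barT',(291,180),.127),('barB',(291,256),.127),('empty',(288,87),.024),('loupe',(402,167),.066),('holder brass',(179,166),.054),('notchR',(367,149),.082),('notchL',(203,169),.082),('notchRo',(360,10),.082),('notchLo',(177,37),.082),('capR',(452,8),.086),('capL',(92,58),.086),('capB',(166,362),.086)]:
    q=f(p,h);d=q-k;print(n,q.round(4),np.hypot(*d).round(4),np.degrees(np.arctan2(d[1],d[0])).round(2))
# disc fit & bar
im=cv2.cvtColor(z['im'],cv2.COLOR_RGB2GRAY); m=np.zeros_like(im); cv2.circle(m,(289,212),50,255,-1)
b=((im<45)&(m>0)).astype('uint8'); n,l,s,c=cv2.connectedComponentsWithStats(b); i=1+np.argmax(s[1:,4]); print(s[i],c[i])
a,b_=f(( 360,10),.082)-f((367,149),.082),f((177,37),.082)-f((203,169),.082)
print([np.degrees(np.arctan2(q[1],q[0])) for q in (a,b_, f((203,169),.082)-f((367,149),.082))])
c=f((452,8),.086)-f((92,58),.086); print(np.degrees(np.arctan2(c[1],c[0])),np.hypot(*c))
print('diag mid',(f((452,8),.086)+f((166,362),.086))/2)
E
```

```text
K [ 0.6407 -0.0323] 0.0 0.0
barT [ 0.6102 -0.0201] 0.0329 158.15
barB [ 0.6696 -0.0438] 0.0311 -21.69
empty [0.5356 0.0103] 0.1135 157.93
loupe [0.6487 0.0822] 0.1148 86.03
holder brass [ 0.5661 -0.1204] 0.1154 -130.29
notchR [0.6171 0.0529] 0.0884 105.49
notchL [ 0.5772 -0.0922] 0.0873 -136.71
notchRo [0.5082 0.0833] 0.1759 138.89
notchLo [ 0.4694 -0.0647] 0.1744 -169.31
capR [0.5358 0.1514] 0.2115 119.72
capL [ 0.4581 -0.137 ] 0.2105 -150.19
capB [ 0.7467 -0.2155] 0.2116 -59.94
[ 254  175   71   81 4042] [289.24369124 210.84487877]
[np.float64(164.38363599471293), np.float64(165.70283531381622), np.float64(-105.37954142562138)]
74.90461565936448 0.2986469836455762
diag mid [ 0.64127194 -0.03204419]
```

```bash
python3 -m crank '[[-0.007,0.046,0.05,0],[0,0,0.09,0],[0,0,0.09,0],[0,0,0.09,0],[0,0,0.09,0],[0,0,0.07,0],[0,0,0.05,0],[0,0,0.025,0],[0,0,0,0],[0,0,0,0]]' -1 && python3 -m crank '[[0,0,0,0],[0,0,0,0],[0,0,0,0],[0,0,0,0],[0,0,0,0],[0,0,0,0],[0,0,0,0],[0,0,0,0],[0,0,0,0],[0,0,0,0]]' 1
python3 -c "
from h import *
delta(.640,-.033,.102,np.radians(157.8))"
```

```text
time: 5.25
tool_pos: [0.6405, -0.0329, 0.1033]
ee_rot: [3.141, 0.001, 2.755]
wrist_force: [-0.1, 0.8, 0.3]
width: 0.0941
time: 6.5
tool_pos: [0.64, -0.033, 0.1025]
ee_rot: [-3.141, 0.0, 2.755]
wrist_force: [-1.1, -0.9, 0.6]
width: 0.0155
t 6.5 pos [ 0.64   -0.033   0.1025] rot [-3.1413  0.      2.7546] j [-0.14  0.33  1.3  -0.    1.51 -1.32] F [-1.1 -0.9  0.6] w 0.0155
units shift [-0.0001  0.0002  0.0024] turn 0.0003
```

```bash
python3 -m crank '[[0,0,0,0.015],[0,0,0,0.03],[0,0,0,0.045],[0,0,0,0.045],[0,0,0,0.045],[0,0,0,0.045],[0,0,0,0.045],[0,0,0,0.045],[0,0,0,0.045],[0,0,0,0.045]]' 1 
python3 -c "
from h import *
shot('top','top2');delta(.640,-.033,.102,np.radians(92.6))
z=load('top2');im=z['im'][125:250,255:395,::-1]
cv2.imwrite('pics/z2.png',cv2.resize(im,(672,600),interpolation=cv2.INTER_CUBIC))"
```

```text
time: 7.75
tool_pos: [0.6403, -0.0326, 0.1024]
ee_rot: [3.141, 0.0, 2.116]
wrist_force: [1.3, 0.3, -0.8]
width: 0.0158
t 7.8 pos [ 0.6404 -0.0326  0.1025] rot [3.1407e+00 1.0000e-04 2.1138e+00] j [-0.14  0.33  1.3   0.    1.51 -0.68] F [ 0.7 -0.4 -0.4] w 0.0159
units shift [-0.0009 -0.0027  0.0024] turn 0.3168
```

View pics/z2.png

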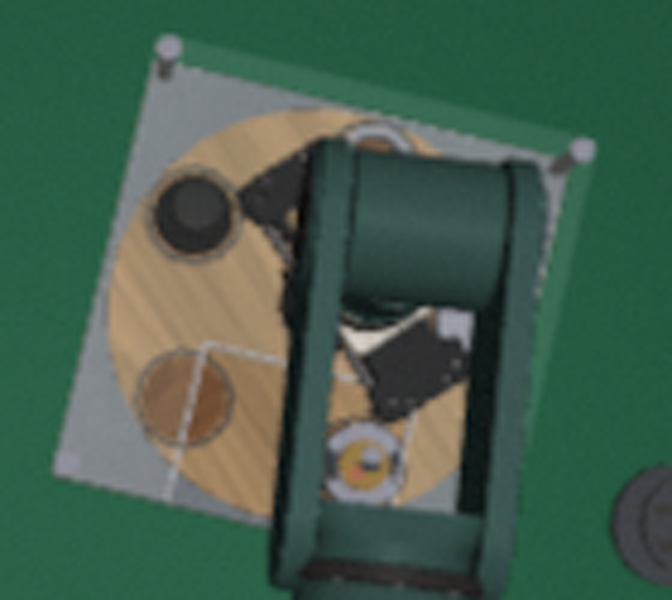

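```bash
python3 -m crank '[[0,0,0,0.045],[0,0,0,0.045],[0,0,0,0.045],[0,0,0,0.045],[0,0,0,0.045],[0,0,0,0.04],[0,0,0,0.03],[0,0,0,0.015],[0,0,0,0.007],[0,0,0,0]]' 1 
python3 -c "
from h import *
shot('top','top3');shot('wrist','w3');delta(.640,-.033,.102,np.radians(92.6))
z=load('top3');im=z['im'][125:250,255:395,::-1]
cv2.imwrite('pics/z3.png',cv2.resize(im,(672,600),interpolation=cv2.INTER_CUBIC))"
```

```text
time: 9.05
tool_pos: [0.6408, -0.0325, 0.1024]
ee_rot: [3.14, -0.0, 1.621]
wrist_force: [5.1, 1.2, -2.4]
width: 0.016
t 9.15 pos [ 0.6408 -0.0325  0.1024] rot [ 3.1398e+00 -5.0000e-04  1.6211e+00] j [-0.14  0.33  1.3   0.    1.51 -0.19] F [ 5.3  1.9 -2. ] w 0.0159
units shift [-0.0024 -0.0041  0.0022] turn 0.0031
```

View pics/z3.png

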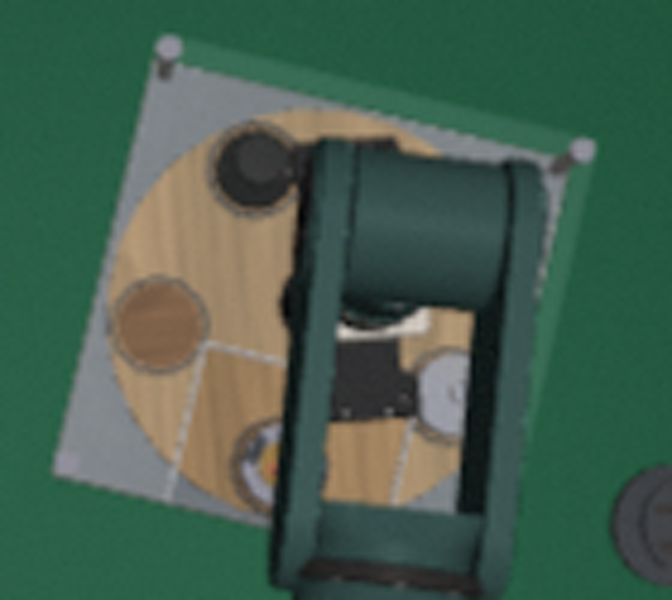

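View pics/w3.png

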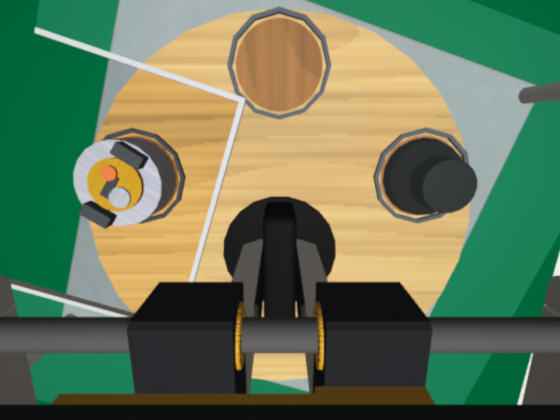

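```bash
python3 - <<'E'
from h import *
z=load('w3');k=np.array([.641,-.032])
for n,p,h in [('brass',(116,184),.062),('drum',(117,182),.054),('nest',(139,176),.024),('empty',(280,63),.024)]:
    q=ray(z,*p,h)[:2];d=q-k;print(n,q.round(4),np.hypot(*d).round(4),np.degrees(np.arctan2(d[1],d[0])).round(2))
E
```

```text
brass [ 0.5337 -0.0017] 0.1115 164.25
drum [ 0.5306 -0.0019] 0.1145 164.74
nest [ 0.533 -0.002] 0.1121 164.47
empty [0.6363 0.0831] 0.1152 92.33
```

```bash
python3 -m crank '[[0,0,0,0],[0,0,0,0],[0,0,0,0],[0,0,0,0],[0,0,0,0],[0,0,0,0],[0,0,0,0],[0,0,0,0],[0,0,0,0],[0,0,0,0]]' -1 && python3 -m crank '[[0,0,-0.04,0],[0,0,-0.08,0],[0,0,-0.12,0],[0,0,-0.12,0],[0,0,-0.12,0],[0,0,-0.12,0],[0,0,-0.08,0],[0,0,-0.04,0],[0,0,0,0],[0,0,0,0]]' 
python3 -c "
from h import *
shot('wrist','w4');delta(.530,-.002,.16)"
```

```text
time: 10.4
tool_pos: [0.64, -0.0329, 0.1024]
ee_rot: [-3.142, 0.0, 1.621]
wrist_force: [-0.3, 0.6, -0.2]
width: 0.094
time: 11.65
tool_pos: [0.6396, -0.0328, 0.2452]
ee_rot: [-3.139, -0.0, 1.621]
wrist_force: [-0.1, -0.1, 0.0]
width: 0.0936
t 11.7 pos [ 0.6396 -0.0328  0.245 ] rot [-3.1392e+00 -4.0000e-04  1.6207e+00] j [-0.14  0.29  1.07 -0.    1.78 -0.19] F [0.3 0.5 0.4] w 0.094
units shift [ 0.1809 -0.5385  0.4264] turn None
```

View pics/w4.png

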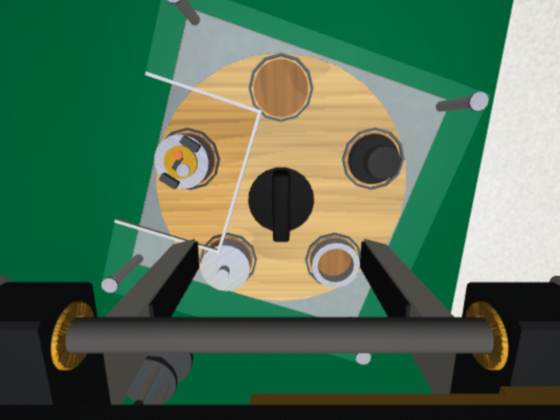

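```bash
python3 -m crank '[[0.03,-0.09,0.04,0],[0.03,-0.09,0.04,0],[0.03,-0.09,0.04,0],[0.03,-0.09,0.04,0],[0.03,-0.09,0.04,0],[0.03,-0.088,0.04,0],[0,0,0,-0.1],[0,0,0,-0.1],[0,0,0,-0.1],[0,0,0,-0.1]]' -1 && python3 -m crank '[[0,0,0,-0.1],[0,0,0,-0.1],[0,0,0,-0.1],[0,0,0,-0.1],[0,0,0,0],[0,0,0,0],[0,0,0,0],[0,0,0,0],[0,0,0,0],[0,0,0,0]]' 
python3 -c "
from h import *
shot('wrist','w5');delta(.530,-.002,.035,np.radians(164.9))"
```

```text
time: 12.95
tool_pos: [0.5302, -0.0022, 0.1975]
ee_rot: [-3.14, -0.001, 2.254]
wrist_force: [0.3, -0.5, 0.4]
width: 0.0938
time: 14.2
tool_pos: [0.5308, -0.0022, 0.1985]
ee_rot: [-3.142, 0.0, 2.877]
wrist_force: [-0.2, -0.1, 0.4]
width: 0.0941
t 14.25 pos [ 0.5308 -0.0023  0.1985] rot [-3.1415e+00  1.0000e-04  2.8771e+00] j [-0.11  0.05  1.44 -0.    1.65 -1.42] F [ 0.6 -0.3  0.2] w 0.094
units shift [4.200e-03 4.000e-04 8.175e-01] turn -0.0006
```

View pics/w5.png

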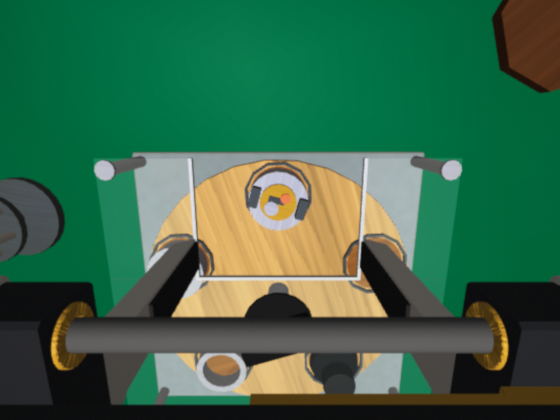

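```bash
python3 - <<'E'
from h import *
z=load('w5')
for n,p,h in [('drum',(279,199.5),.054),('nest',(278.5,190),.024),('nl',(196,215),.082),('nr',(363,215),.082)]:
    q=ray(z,*p,h)[:2];print(n,q.round(4))
im=z['im'][140:260,200:360,::-1];cv2.imwrite('pics/z5.png',cv2.resize(im,(800,600),interpolation=cv2.INTER_CUBIC))
E
```

```text
drum [ 0.5288 -0.0012]
nest [ 0.525  -0.0007]
nl [ 0.5171 -0.0759]
nr [0.5567 0.0701]
```

View pics/z5.png

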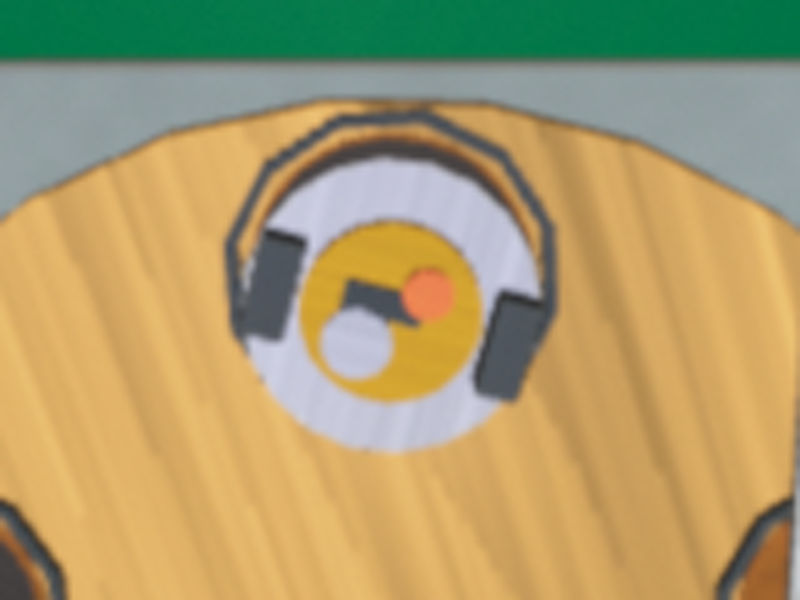

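```bash
python3 -m crank '[[0.006,0.002,0.06,0],[0,0,0.1,0],[0,0,0.13,0],[0,0,0.13,0],[0,0,0.13,0],[0,0,0.1,0],[0,0,0.08,0],[0,0,0.05,0],[0,0,0.025,0],[0,0,0.01,0]]' -1
python3 -c "
from h import *
delta(.5297,-.0015,.035,np.radians(164.9))"
```

```text
time: 15.5
tool_pos: [0.53, -0.0016, 0.0356]
ee_rot: [-3.142, 0.001, 2.877]
wrist_force: [0.3, -0.1, -0.5]
width: 0.0939
t 15.5 pos [ 0.53   -0.0016  0.0356] rot [-3.1416e+00  7.0000e-04  2.8773e+00] j [-0.11  0.15  1.67 -0.    1.33 -1.42] F [ 0.3 -0.1 -0.5] w 0.0939
units shift [0.0017 0.0001 0.0032] turn -0.0005
```

```bash
python3 -m crank '[[0,0,0,0],[0,0,0,0],[0,0,0,0],[0,0,0,0],[0,0,0,0],[0,0,0,0],[0,0,0,0],[0,0,0,0],[0,0,0,0],[0,0,0,0]]' 1
python3 -c "
from h import *
delta(.5297,-.0015,.035,np.radians(164.9))"
```

```text
time: 16.75
tool_pos: [0.5299, -0.0017, 0.0358]
ee_rot: [-3.141, 0.0, 2.877]
wrist_force: [-0.5, -1.3, 3.9]
width: 0.0593
t 16.75 pos [ 0.5299 -0.0017  0.0358] rot [-3.1414e+00  5.0000e-04  2.8773e+00] j [-0.11  0.15  1.67 -0.    1.33 -1.42] F [-0.5 -1.3  3.9] w 0.0593
units shift [0.0011 0.0005 0.0038] turn -0.0005
```

```bash
python3 -m crank '[[0,0,-0.02,0],[0,0,-0.04,0],[0,0,-0.07,0],[0,0,-0.1,0],[0,0,-0.1,0],[0,0,-0.1,0],[0,0,-0.1,0],[0,0,-0.07,0],[0,0,-0.04,0],[0,0,-0.01,0]]' 1
python3 -c "
from h import *
shot('wrist','w6');shot('side','side6')
delta(.4355,.313,None,np.radians(164.9))"
```

```text
time: 18.0
tool_pos: [0.5298, -0.0016, 0.1658]
ee_rot: [3.142, 0.0, 2.877]
wrist_force: [0.4, 0.2, -2.7]
width: 0.0589
t 18.1 pos [ 0.5295 -0.0015  0.165 ] rot [-3.1414e+00 -8.0000e-04  2.8773e+00] j [-0.11  0.06  1.5  -0.    1.59 -1.42] F [-0.2 -0.1 -2.5] w 0.0591
units shift [8.6440e-01 1.3953e+00 4.0000e-04] turn -0.0005
```

View pics/w6.png

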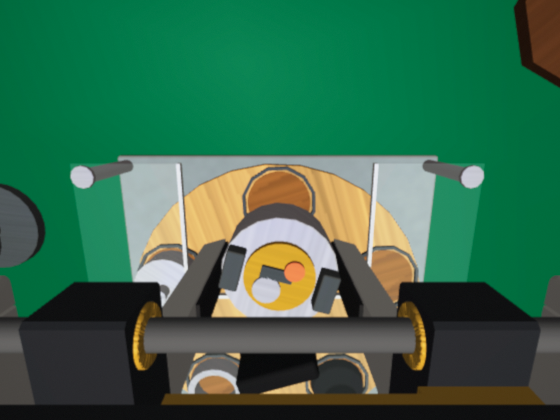

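View pics/side6.png

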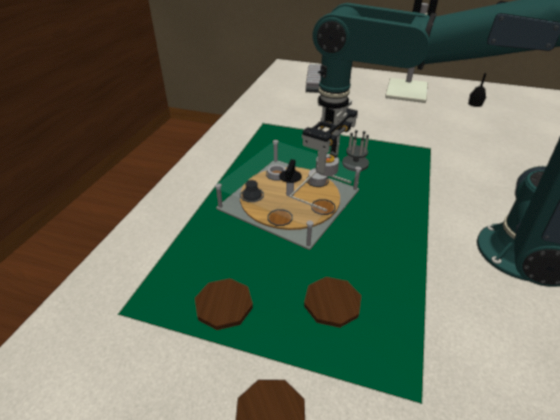

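```bash
python3 -m crank '[[0.02,0.06,0,0],[0.04,0.1,0,0],[0.05,0.14,0,0],[0.05,0.14,0,0],[0.05,0.14,0,0],[0.05,0.14,0,0],[0.05,0.14,0,0],[0.04,0.1,0,0],[0.02,0.05,0,0],[0,0,0,0]]' 1
python3 -c "
from h import *
shot('wrist','w7')
delta(.4355,.313,None,np.radians(164.9))"
```

```text
time: 19.35
tool_pos: [0.5106, 0.2133, 0.165]
ee_rot: [-3.141, -0.001, 2.879]
wrist_force: [0.1, -0.8, -3.0]
width: 0.0591
t 19.4 pos [0.5108 0.2127 0.1651] rot [-3.1407e+00 -3.0000e-04  2.8777e+00] j [ 0.29  0.11  1.44 -0.    1.59 -1.01] F [-0.3 -1.  -3. ] w 0.0591
units shift [ 4.945e-01  3.860e-01 -2.000e-04] turn -0.0002
```

View pics/w7.png

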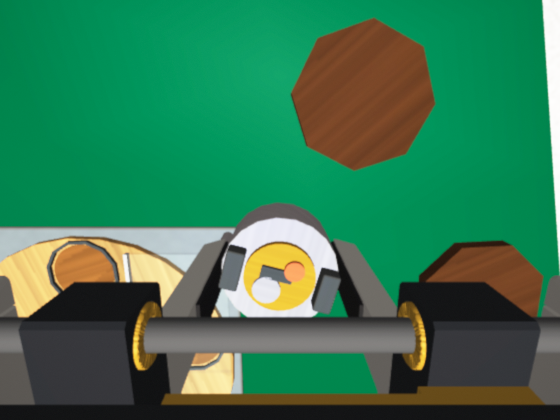

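Full block in view at about (364,94), clear of the held drum.

```bash
python3 - <<'E'
from h import *
z=load('w7');im=z['im'].astype(int)
m=((im[...,0]-im[...,1]>15)&(im[...,1]<110)).astype('uint8');m[200:]=0;m[:,:250]=0
n,l,s,c=cv2.connectedComponentsWithStats(m);i=1+np.argmax(s[1:,4]);print(s[i],c[i])
ct=max(cv2.findContours((l==i).astype('uint8'),cv2.RETR_EXTERNAL,cv2.CHAIN_APPROX_NONE)[0],key=cv2.contourArea)
q=np.array([ray(z,*p,.016)[:2] for p in ct[:,0].astype(float)])
e,sz,a=cv2.minAreaRect((q*1000).astype('float32'));print(e,sz)
M=cv2.moments((q*1e4).astype('float32'));print(M['m10']/M['m00']/1e4,M['m01']/M['m00']/1e4,'area',M['m00']/1e8,'want',.8284*.124**2)
W=world(z);print(W[94,364])
delta(.437,.315,None)
E
```

```text
[  292    19   143   151 15526] [363.05957748  94.27779209]
(436.84588623046875, 313.9759521484375) (122.78541564941406, 122.97527313232422)
0.4368687721936341 0.3138123995107548 area 0.012363025353117287 want 0.0127374784
[0.43380745 0.31530171 0.01690751]
t 19.4 pos [0.5108 0.2127 0.1651] rot [-3.1407e+00 -3.0000e-04  2.8777e+00] j [ 0.29  0.11  1.44 -0.    1.59 -1.01] F [-0.3 -1.  -3. ] w 0.0591
units shift [ 4.899e-01  3.976e-01 -2.000e-04] turn None
```

```bash
python3 -m crank '[[0.03,0.024,0,0],[0.06,0.048,0,0],[0.08,0.064,0,0],[0.08,0.064,0,0],[0.08,0.064,0,0],[0.08,0.064,0,0],[0.05,0.04,0,0],[0.025,0.02,0,0],[0.006,0.003,0,0],[0,0,0,0]]' 1 && python3 -m crank '[[0,0,0.04,0],[0,0,0.08,0],[0,0,0.1,0],[0,0,0.1,0],[0,0,0.1,0],[0,0,0.08,0],[0,0,0.05,0],[0,0,0.03,0],[0,0,0.02,0],[0,0,0,0]]' 1
python3 -c "
from h import *
delta(.4367,.314,.0318)"
```

```text
time: 20.65
tool_pos: [0.4369, 0.3136, 0.1654]
ee_rot: [-3.141, 0.0, 2.877]
wrist_force: [0.6, 0.7, -2.3]
width: 0.0591
time: 21.9
tool_pos: [0.4368, 0.314, 0.0456]
ee_rot: [3.141, 0.0, 2.877]
wrist_force: [-1.5, 0.8, -2.6]
width: 0.0593
t 21.9 pos [0.4368 0.314  0.0456] rot [3.1414e+00 3.0000e-04 2.8773e+00] j [ 0.52  0.16  1.64 -0.    1.35 -0.79] F [-1.5  0.8 -2.6] w 0.0593
units shift [ 0.0007 -0.0001  0.0691] turn None
```

```bash
python3 -m crank '[[0,0,0.01,0],[0,0,0.01,0],[0,0,0.01,0],[0,0,0.01,0],[0,0,0.008,0],[0,0,0.006,0],[0,0,0.004,0],[0,0,0.003,0],[0,0,0.002,0],[0,0,0,0]]' 1 
python3 -c "
from h import *
delta(.4367,.314,.0318)"
```

```text
time: 23.15
tool_pos: [0.4367, 0.3139, 0.0328]
ee_rot: [-3.142, 0.0, 2.877]
wrist_force: [0.8, -0.5, -2.8]
width: 0.0597
t 23.15 pos [0.4367 0.3139 0.0328] rot [-3.1415e+00  1.0000e-04  2.8773e+00] j [ 0.52  0.17  1.65 -0.    1.32 -0.79] F [ 0.8 -0.5 -2.8] w 0.0597
units shift [0.0001 0.0006 0.0052] turn None
```

```bash
python3 -m crank '[[0,0,0.002,0],[0,0,0,0],[0,0,0.002,0],[0,0,0,0],[0,0,0.002,0],[0,0,0,0],[0,0,0,0],[0,0,0,0],[0,0,0,0],[0,0,0,0]]' 1 
python3 -c "
from h import *
delta(.4367,.314,.0318)"
```

```text
time: 24.4
tool_pos: [0.4367, 0.3139, 0.0318]
ee_rot: [3.142, 0.0, 2.877]
wrist_force: [-0.9, -0.6, -0.1]
width: 0.0594
t 24.4 pos [0.4367 0.3139 0.0318] rot [3.1416e+00 1.0000e-04 2.8773e+00] j [ 0.52  0.17  1.65 -0.    1.32 -0.79] F [-0.9 -0.6 -0.1] w 0.0594
units shift [ 0.0002  0.0004 -0.    ] turn None
```

```bash
python3 -m crank '[[0,0,0.002,0],[0,0,0,0],[0,0,0.002,0],[0,0,0,0],[0,0,0,0],[0,0,0,0],[0,0,0,0],[0,0,0,0],[0,0,0,0],[0,0,0,0]]' 1 
python3 -c "
from h import *
delta(.4367,.314,.0318)"
```

```text
time: 25.65
tool_pos: [0.4367, 0.3139, 0.0318]
ee_rot: [3.142, 0.0, 2.877]
wrist_force: [-2.4, -0.2, 5.4]
width: 0.0589
t 25.65 pos [0.4367 0.3139 0.0318] rot [3.1415e+00 3.0000e-04 2.8774e+00] j [ 0.52  0.17  1.65 -0.    1.32 -0.79] F [-2.4 -0.2  5.4] w 0.0589
units shift [ 0.0003  0.0002 -0.0002] turn None
```

Seated (upward reaction 5 N). Release and rise.

```bash
python3 -m crank '[[0,0,0,0],[0,0,0,0],[0,0,0,0],[0,0,0,0],[0,0,0,0],[0,0,0,0],[0,0,0,0],[0,0,0,0],[0,0,0,0],[0,0,0,0]]' -1 && python3 -m crank '[[0,0,-0.03,0],[0,0,-0.06,0],[0,0,-0.1,0],[0,0,-0.12,0],[0,0,-0.12,0],[0,0,-0.12,0],[0,0,-0.12,0],[0,0,-0.08,0],[0,0,-0.04,0],[0,0,0,0]]'  -1
python3 -c "
from h import *
shot('wrist','w8');shot('top','top8');shot('side','side8')
delta(.4367,.314,.0318)"
```

```text
time: 26.9
tool_pos: [0.4367, 0.3139, 0.0308]
ee_rot: [-3.141, 0.0, 2.877]
wrist_force: [0.4, -0.9, -0.6]
width: 0.0939
time: 28.15
tool_pos: [0.4368, 0.314, 0.1892]
ee_rot: [3.141, 0.0, 2.877]
wrist_force: [-0.4, -0.3, -0.1]
width: 0.0944
t 28.3 pos [0.4362 0.3136 0.1876] rot [-3.1399e+00 -1.6000e-03  2.8773e+00] j [ 0.52  0.07  1.44 -0.    1.63 -0.79] F [-0.2 -0.2  0.5] w 0.0938
units shift [-0.0031  0.0039  0.7789] turn None
```

View pics/w8.png

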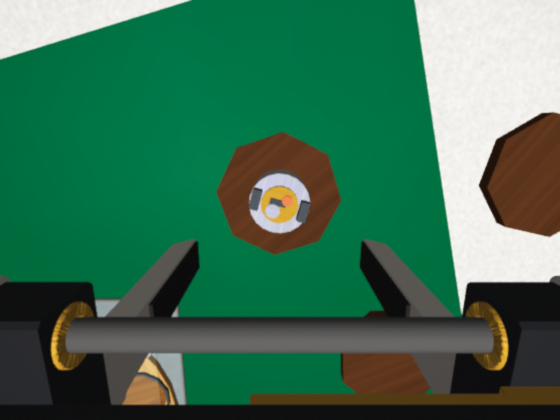

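View pics/side8.png

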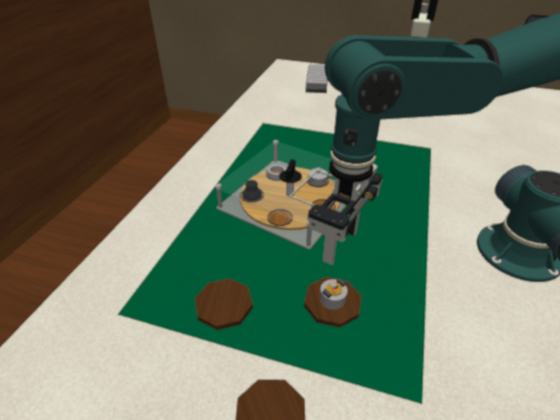

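View pics/top8.png

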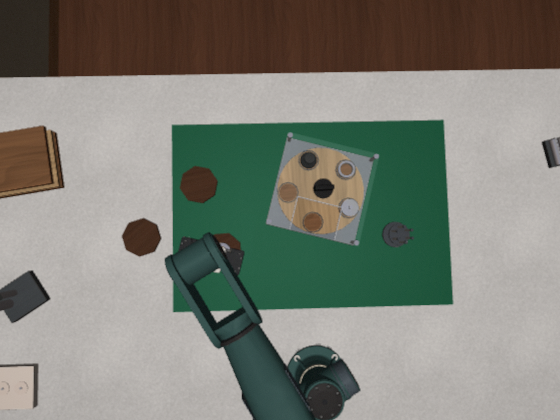

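```bash
python3 -c "
from h import *
z=load('w8');print(ray(z,279.5,203,.050)[:2],ray(z,279,193,.016)[:2])
print(robot.close_job())"
```

```text
[0.43726902 0.3149342 ] [0.43413909 0.3153074 ]
the job is handed in; nothing more can be done
None
```

The job is done and handed in at about 28 s of the 72 s limit; no verdict was reported.

- **Carousel:** I turned it by the knob about 65° clockwise, the shorter way. The holder came to rest about 1–2 mm from the centre of the opening by my measurement.
- **Holder:** I gripped the drum, lifted it out through the notch and lowered it onto the block farthest to the robot's right. I let go only after the block pushed back with about 5 N.

**Last checks:**
- The holder stands upright on the block, about 3 mm off its centre by the wrist camera (limit 20 mm).
- The loupe, cup and ring are in their nests and the tool stand looks unmoved in the top picture.
- The arm is clear of everything.

**Disagreements:** the top and wrist cameras differed by about 2 mm on both the carousel axis and the block. The sideways force on the knob while turning (about 5 N) supported the wrist reading, so I used that one. The wrist picture's nest-lip position from above the opening also came out about 4 mm off the drum's. That is within the tolerance, so I went by the drum.

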